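# Level the rocking fruit scale

### The job

Switch the white fruit scale on by pressing its round green power key fully down and letting it come back up, so that it warms up while you level it. The scale rocks: press it down at the orange knob of its near levelling foot (beside the console, at the left of the display) until that foot stands firmly on the table, and turn this knob until the bubble of the spirit level on the pan lies inside its ring. Finish while still holding that knob pressed down with the bubble centred, so that a workmate can set the opposite foot; leave the opposite foot, the fruit and the bottle alone, and do not knock the level off or shove the scale about.

Things in the scene. Friction and masses are not known exactly. Their poses are not given: they have to be found in the camera images.
- power_key_top (a point): centre of the top of the power key: a green round push button of 24 mm diameter, standing 8 mm above the flat deck (52 mm above the table) of the console at the scale's front. It goes straight down 4 mm against a spring (1.5 N to start, 4.5 N fully down) and springs back. The smaller flat grey keys beside it do not move
- power_key (a joint): travel of the power key in m: 0 up, 0.004 fully down
- scale: white bench scale, 4 kg, loose on the table: octagonal body 230 mm across, round steel pan of 200 mm diameter, its top at height 92 mm. Origin: middle of its four feet, at table height; -x points out of its front (console with display and keys, reaching 178 mm out), z up. Rubber feet at (-125,-125) and (125,125) mm are fixed and right; it rocks on these two by about 1 degree
- near_knob_grip (a point): middle of the near foot's knob: upright orange round knob, 36 mm diameter, 30 mm high, at (-125, 125) mm in the scale's frame, 67 to 72 mm above the table, 29 mm above the lug under it. Clockwise seen from above lengthens the foot by 4 mm a turn and so raises this corner once the foot stands on the table. Turning takes 0.06 N m, it stays where left; 1.2 to 3.1 rad clockwise are needed
- near_knob: the same near knob as a solid (origin in the middle of its underside, 15 mm below the grip point)
- near_foot: the near levelling foot under that knob: spindle and round black rubber sole, carrying the knob; origin at the sole. Left alone, the scale leans onto its far foot and this sole hangs about 4 to 5 mm above the table; 3 to 5 N pressed down at the near knob tips the scale over until this sole stands on the table. 8 to 15 N hold it firmly
- far_knob (a joint): turn in rad of the like orange knob on the levelling foot at the opposite corner, (125, -125) mm in the scale's frame; that foot is 3 mm too short to reach the table while the scale stands level. It is the workmate's: to be left as it is
- level: round spirit level lying loose on the pan, 100 mm diameter and 16 mm high, aluminium with a black rim, green liquid and a black ring of 16 mm inner radius in the middle. Origin in the middle of its underside
- level_centre (a point): middle of the spirit level's ring, 13 mm above its underside
- bubble_centre (a point): middle of the pale bubble (24 mm diameter) of the spirit level. It rides to the high side, 1.5 mm off the centre for each milliradian of slope, and takes about 1 s to settle. While the near foot is pressed on the table, each radian of clockwise turn of the near knob moves it 5.4 mm towards the near knob
- table: the wooden work table, top at height 0
- peach_a: loose peach, 76 mm diameter, 68 mm high, origin in the middle of its underside; a bystander
- peach_b: loose peach, 72 mm diameter, 65 mm high, origin in the middle of its underside; a bystander
- tea_bottle: loose green bottle with white cap, 60 mm diameter, 150 mm high, origin in the middle of its underside; a bystander

How it is judged:
By the outcome, as a careful person would: the job done as asked, in the order asked, and still so for the second after the job is handed in, while the arm keeps its last pose, push and grip.
It also fails if it takes over 72 s, if anything falls off the work surface, if the arm or the gripper's body presses on something with over 40 N, if the wrist force passes 120 N, or if a joint passes its speed limit or range.

### The arm

A 6-joint arm with a two-finger parallel gripper is mounted at the origin on the work surface. World frame = base frame: x ahead of the robot, y to its left, z up, the work surface at z = 0. Lengths are in m, angles in rad, forces in N, time in s.
With the tool pointing down it reaches from about 0.35 to 0.8 m from the base axis. Payload 7.3 kg.
Tool frame: the origin (TCP) lies on the mounting face of the last link; the fingertips stand 173 mm ahead of it and the grasp point (between the pads) lies 155 mm ahead of it (bot.tcp_to_tips is the distance from the TCP to the fingertips, in m); z points along the fingers, y is the direction in which the jaws open and shut (so a half turn about z gives the same grasp; the last joint's range is limited). The gripper opens to 85 mm and grips with 20 to 120 N. Pads are 22 mm wide; open, the fingers measure 114 mm over their backs; the gripper's body (76 mm by 85 mm) begins 54 mm behind the grasp point. The pads swing forward as they close: fully open they stand 13 mm farther back than shut.
Start: joints at [1.052, 0.342, 1.524, -0, 1.275, -0.146], TCP at [0.191, 0.489, 0.405] pointing down, gripper open.
Joint ranges: [-2.53, 2.53], [-0.77, 2.02], [0.04, 2.7], [-1, 4.14], [0.28, 2.66], [-3.11, 3.11]. Speed limits (rad/s): [2.57, 2.57, 3.14, 3.14, 3.14, 3.14].

### API

Orientations are given as a rotation vector (axis times angle).
In Python, from plant import bot, get_obs, optics, nets gives the robot as it stands. Calls block until the motion is done:
- bot.move_ptp(position, orientation): joint-space move of the TCP to a pose.
- bot.servo_line(position, feed=0.15, attitude=None): straight line of the TCP; attitude=None keeps the orientation; feed is the mean speed in m/s.
- bot.goto_joints(angles): joint-space move.
- bot.grip(opening): finger opening in m; the grip force is fixed at half the most; returns when the fingers have stopped.
- bot.hold(seconds).
- bot.ik(position, orientation): joint angles nearest the present ones, or None.
- get_obs(): the state.
- optics.snapshot(name): name is "side" or "top" or "wrist"; returns the picture (400x640x3 uint8, blue, green, red); there is no depth.
- optics.get_calibration(name): a dict with "fov_y" (degrees; the focal length in pixels is half the picture's height over the tangent of half this angle, whatever the lens; pixels are square), "cx", "cy" (the principal point, pixels), "cam_to_world" (4x4, takes a point from camera to world coordinates). Camera axes: x right, y down, z forward; pixel columns grow to the right and rows downward; lengths in m; the calibration is good to about 2 mm. A picture is of the moment at which its call begins: read the wrist's pose just before it. get_calibration takes no time and is no camera call; for the wrist camera it gives the pose at the moment of the call.
A pose or a line that the arm cannot do raises bot.MotionError and nothing moves.
- bot.hand_in(): hands the job in, once; it reports no verdict.
Trained networks look in the newest picture that a camera, given by its name, has taken for a name from the list of things; names that differ only in an ending like _2 or _b are one class to them, and where a whole thing is asked for, a point or a joint stands for the part that bears it (a point fixed in the world has none). Each returns a list of dicts, best first, with "confidence" (0 to 1); they miss things now and then, are a little off and sometimes report something else, mostly with a low value. They report only what shows in the picture. A call takes as long as a camera call.
- nets.outline_of(camera, label): "pixels" (400x640 bool, what is visible of it) and "pixel" ([row, column] in pixels, amid what is visible of it).
- nets.mark_of(camera, label): "pixel" ([row, column] in pixels: a listed point, or the origin of a listed thing).
The state is a dict: "time_s": time; "joint_positions": joint angles; "joint_velocities": joint speeds; "joint_torque": joint torques, N m; "ee_pos": TCP position; "eef_rot": TCP orientation; "ft_force": force on the tool from outside, world axes, zero at the start; "torque": the same for the moment, N m; "finger_gap": finger opening in m.
Only numpy, scipy, OpenCV 4.12 (cv2) and the standard library are available. Lean on these libraries where they do the work, as an engineer would, in place of code of your own. Each camera call takes 0.05 s, during which the arm holds its last target. There are 200 camera calls.

## Working session

There is one attempt and no reset: what is moved stays moved. The work goes in short steps, each a Python script; the robot and the scene stay as the last script left them, time stands still between calls to the robot, and variables do not carry over. Pictures are saved under pics/ and viewed, about 8 in all and at most 12, crops included, and the job is handed in when it is done.

```bash
ls; mkdir -p pics
cat > h.py <<'E'
import numpy as np, cv2
from plant import bot, get_obs, optics, nets
def cal(n):
    c=optics.get_calibration(n); f=200/np.tan(np.radians(c["fov_y"])/2); return c,f
def ray(n,px,c=None):
    c,f=c or cal(n); T=np.array(c["cam_to_world"])
    d=T[:3,:3]@np.array([(px[1]-c["cx"])/f,(px[0]-c["cy"])/f,1.]); return T[:3,3],d/np.linalg.norm(d)
def at_z(n,px,z,c=None):
    o,d=ray(n,px,c); return o+d*(z-o[2])/d[2]
def tri(rs):
    A=sum(np.eye(3)-np.outer(d,d) for o,d in rs); b=sum((np.eye(3)-np.outer(d,d))@o for o,d in rs)
    return np.linalg.solve(A,b)
E
python3 - <<'E'
from h import *
for n in("side","top"):
    im=optics.snapshot(n); cv2.imwrite(f"pics/{n}0.png",im)
    c,f=cal(n); print(n,f,c["cx"],c["cy"],np.round(c["cam_to_world"],3).tolist(),c.keys())
R={}
for l in("power_key_top","near_knob_grip","level_centre","bubble_centre","scale","tea_bottle","peach_a","near_foot"):
    for n in("side","top"):
        r=nets.mark_of(n,l)[:3]
        print(l,n,[(np.round(x["pixel"],1).tolist(),round(x["confidence"],2)) for x in r])
        if r:R[l,n]=ray(n,r[0]["pixel"])
    if (l,"side") in R and (l,"top") in R: print("   ",np.round(tri([R[l,"side"],R[l,"top"]]),4))
o=get_obs();print(o)
E
```

```text
pics
side 439.4623499303012 320.00190294882646 199.28816068581332 [[-0.994, -0.041, 0.097, 0.413], [-0.104, 0.503, -0.858, 1.239], [-0.013, -0.863, -0.505, 0.851], [0.0, 0.0, 0.0, 1.0]] dict_keys(['fov_y', 'cx', 'cy', 'cam_to_world'])
top 501.0331112933073 305.2131738549578 194.23400052224042 [[0.002, -0.999, 0.048, 0.452], [-1.0, -0.002, -0.01, -0.014], [0.01, -0.048, -0.999, 1.638], [0.0, 0.0, 0.0, 1.0]] dict_keys(['fov_y', 'cx', 'cy', 'cam_to_world'])
power_key_top side [([204.2, 301.9], 0.69), ([213.8, 341.6], 0.47)]
power_key_top top [([213.5, 307.4], 0.56)]
    [ 0.5413 -0.024   0.0926]
near_knob_grip side [([237.8, 331.9], 0.45)]
near_knob_grip top [([202.7, 247.6], 0.47)]
    [0.5008 0.1503 0.0772]
level_centre side [([212.8, 342.1], 0.37), ([240.1, 330.3], 0.21)]
level_centre top [([162.3, 295.7], 0.69)]
    [0.5524 0.002  0.084 ]
bubble_centre side [([203.2, 304.3], 0.35)]
bubble_centre top [([207.2, 174.1], 0.68), ([173.2, 292.3], 0.5)]
    [0.5175 0.3266 0.3025]
scale side [([231.1, 296.4], 0.61), ([207.6, 305.2], 0.59)]
scale top [([166.2, 293.3], 0.58), ([204.5, 249.7],
[... 354 characters left out ...]
op [([196.5, 251.2], 0.4)]
{'time_s': 0.9, 'joint_positions': array([ 1.05197625e+00,  3.41988390e-01,  1.52412877e+00,  2.56692926e-05,
        1.27540120e+00, -1.45980652e-01]), 'joint_velocities': array([ 0.00232688,  0.00036879,  0.00084528,  0.00077353, -0.00027749,
       -0.00049209]), 'joint_torque': array([ 1.15618423e-03, -4.33539391e+01, -2.46282864e+01,  1.32695377e-04,
       -1.02507545e-04, -1.31580813e-05]), 'ee_pos': array([0.19119995, 0.48893729, 0.40471748]), 'eef_rot': array([5.82279885e-01, 3.08715857e+00, 1.22890479e-04]), 'ft_force': array([-0.11702356,  0.66507742,  1.15044238]), 'torque': array([0.04806236, 0.0027714 , 0.07244913]), 'finger_gap': 0.08520419435885283}
```

Run:
```python
import cv2,numpy as np
a=cv2.imread("pics/side0.png")[140:360,200:460];b=cv2.imread("pics/top0.png")[80:300,180:440]
cv2.imwrite("pics/c0.png",cv2.resize(np.vstack([a,b])[:, :],None,fx=1,fy=1)) 
cv2.imwrite("pics/c1.png",cv2.resize(np.hstack([a,b]),(800,338),interpolation=cv2.INTER_CUBIC))
```

```text
(no output)
```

View pics/c1.png

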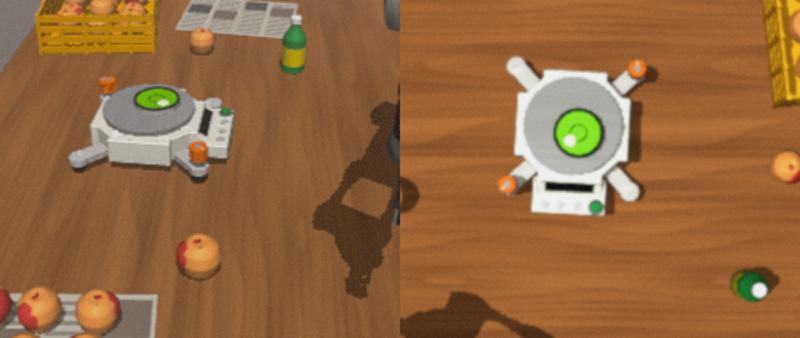

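The picture shows the scale's front facing the robot. In the top view the near knob is at about (row 200, col 250), the key at (214, 307), the level at (166, 296) and the bubble at (172, 291). In the side view the key is at (213, 344), so the net's second hit is the right one there, and the knob is at (239, 330). Next I'll look from near with the wrist camera at two places.

```bash
cat >> h.py <<'E'
from scipy.spatial.transform import Rotation as Ro
def att(yaw):  # tool z down, tool y at angle yaw (world)
    y=np.array([np.cos(yaw),np.sin(yaw),0]); z=np.array([0,0,-1.]); x=np.cross(y,z)
    return Ro.from_matrix(np.c_[x,y,z]).as_rotvec()
E
python3 - <<'E'
from h import *
k=tri([ray("side",(213.5,342.5)),ray("top",(213.8,307.4))]);n=tri([ray("side",(238.3,330.5)),ray("top",(201,249))])
print("key",k,"knob",n, "level",at_z("top",(165,295.8),.1))
print("yaw now",Ro.from_rotvec(get_obs()["eef_rot"]).as_matrix()[:,1])
for yaw in np.arange(-3,3.2,.5):
    q=bot.ik(np.r_[n[:2],.25],att(yaw)); print(round(yaw,1), None if q is None else np.round(q,2))
bot.move_ptp([.46,.06,.40],att(np.pi/2)); print(get_obs()["time_s"],get_obs()["joint_positions"])
im=optics.snapshot("wrist"); cv2.imwrite("pics/w0.png",im); print(np.round(cal("wrist")[0]["cam_to_world"],3))
for l in("power_key_top","near_knob_grip","level_centre","bubble_centre"):
    print(l,[(np.round(x["pixel"],1).tolist(),round(x["confidence"],2)) for x in nets.mark_of("wrist",l)[:3]])
E
```

```text
key [ 0.47324425 -0.03596257  0.04867126] knob [0.50584945 0.14648583 0.07230796] level [6.16046511e-01 4.36627847e-04 1.00000000e-01]
yaw now [3.64268200e-01 9.31294085e-01 7.70694248e-05]
-3.0 None
-2.5 [ 0.14  0.52  1.72 -0.    0.9   2.64]
-2.0 [ 0.14  0.52  1.72 -0.    0.9   2.14]
-1.5 [ 0.14  0.52  1.72 -0.    0.9   1.64]
-1.0 [ 0.14  0.52  1.72 -0.    0.9   1.14]
-0.5 [0.14 0.52 1.72 0.   0.9  0.64]
0.0 [ 0.14  0.52  1.72 -0.    0.9   0.14]
0.5 [ 0.14  0.52  1.72  0.    0.9  -0.36]
1.0 [ 0.14  0.52  1.72 -0.    0.9  -0.86]
1.5 [ 0.14  0.52  1.72 -0.    0.9  -1.36]
2.0 [ 0.14  0.52  1.72 -0.    0.9  -1.86]
2.5 [ 0.14  0.52  1.72 -0.    0.9  -2.36]
3.0 [ 0.14  0.52  1.72 -0.    0.9  -2.86]
2.7333 [-3.45813124e-02  2.34420708e-01  1.69014349e+00  2.12950057e-04
  1.21701105e+00 -1.60605097e+00]
[[-0.001  0.959  0.282  0.388]
 [ 1.     0.     0.001  0.06 ]
 [ 0.001  0.282 -0.959  0.369]
 [ 0.     0.     0.     1.   ]]
power_key_top [([184.4, 237.7], 0.87)]
near_knob_grip [([221.5, 386.5], 0.91)]
level_centre [([321.6, 267.7], 0.68)]
bubble_centre [([306.2, 276.4], 0.56)]
```

View pics/w0.png

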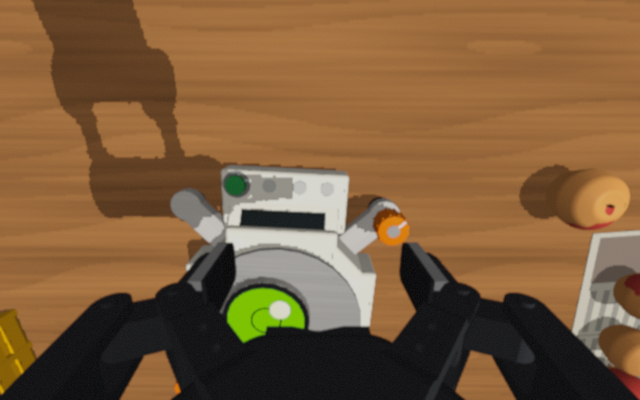

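The near view shows the key at (185, 236), the knob at about (226, 391), the level at (318, 267) and the bubble up and to the right at (310, 280). Second wrist place next, then triangulate.

Run:
```python
from h import *
P1={"power_key_top":(184.6,237),"near_knob_grip":(223.5,388.5)}
r1={l:ray("wrist",p) for l,p in P1.items()}
bot.move_ptp([.46,-.02,.34],att(np.pi/2)); bot.grip(0)
im=optics.snapshot("wrist"); cv2.imwrite("pics/w1.png",im)
tp={"power_key_top":((213.5,342.5),(213.8,307.4)),"near_knob_grip":((238.3,330.5),(201,249))}
for l in P1:
    r=nets.mark_of("wrist",l)[:2]; print(l,[(np.round(x["pixel"],1).tolist(),round(x["confidence"],2)) for x in r])
    if r:
        a=ray("wrist",r[0]["pixel"]); print(" wrist pair",tri([r1[l],a])," all4",tri([r1[l],a,ray("side",tp[l][0]),ray("top",tp[l][1])]))
        z={"power_key_top":.052,"near_knob_grip":.070}[l]
        print(" at z:",[np.round((o+d*(z-o[2])/d[2])[:2],4) for o,d in (r1[l],a,ray("top",tp[l][1]))])
for i in range(4): bot.hold(.05); o=get_obs(); print(o["ft_force"],o["finger_gap"],o["time_s"])
```

```text
power_key_top []
near_knob_grip [([244.3, 492.8], 0.56)]
 wrist pair [0.50476819 0.14093726 0.0766054 ]  all4 [0.50657862 0.14456077 0.0711426 ]
 at z: [array([0.5092, 0.1426]), array([0.5062, 0.1455]), array([0.5058, 0.1467])]
[ 0.58700334 -0.36625384  0.75283945] -9.26139055728103e-05 4.4333
[ 0.19000355 -0.29091026 -0.37878739] 7.320145960758919e-05 4.4833
[-0.00830705 -0.50935419  0.60029981] -0.000303227350789509 4.5333
[-0.50711006 -0.26926274  0.43571192] -1.3339474315449619e-05 4.5833
```

View pics/w1.png

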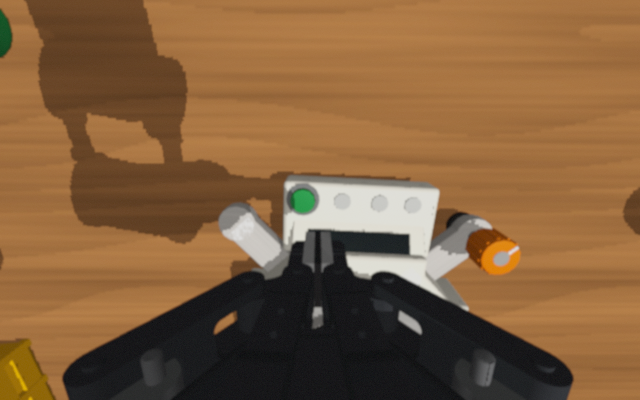

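The key shows at (200, 303) and the knob at about (251, 491), its top at (258, 500). The net missed the key here, so I take its centre from the green colour in both pictures.

Run:
```python
from h import *
def blob(f,win,green=True):
    im=cv2.imread(f); r0,r1,c0,c1=win; h=cv2.cvtColor(im[r0:r1,c0:c1],cv2.COLOR_BGR2HSV)
    m=cv2.inRange(h,(50,90,30),(90,255,255)) if green else cv2.inRange(h,(5,180,100),(18,255,255))
    ys,xs=np.nonzero(m); print(f,len(xs),ys.min()+r0,ys.max()+r0,xs.min()+c0,xs.max()+c0); return ys.mean()+r0,xs.mean()+c0
k0=blob("pics/w0.png",(165,205,215,255)); k1=blob("pics/w1.png",(180,220,285,325))
ks=blob("pics/side0.png",(200,225,330,360)); kt=blob("pics/top0.png",(203,225,297,318))
print(k0,k1,ks,kt)
c1=cal("wrist"); 
# pose of picture 0 (rounded to 1 mm print) : rebuild by rigid offset from present
T=np.array(c1[0]["cam_to_world"]); o=get_obs(); T0=T.copy(); T0[:3,3]+=np.array([.46,.06,.40])-o["ee_pos"]; print(o["ee_pos"],T0[:3,3])
c0=(dict(c1[0],cam_to_world=T0),c1[1])
ra=[ray("wrist",k0,c0),ray("wrist",k1,c1),ray("side",ks),ray("top",kt)]
print("key wrist",tri(ra[:2]),"ext",tri(ra[2:]),"all",tri(ra))
for z in(.052,.060): print(z,[np.round((p+d*(z-p[2])/d[2])[:2],4) for p,d in ra])
na=[ray("wrist",(226,391),c0),ray("wrist",(251,491),c1),ray("side",(238.3,330.5)),ray("top",(201,249))]
print("knob",tri(na[:2]),tri(na)); print([np.round((p+d*(.07-p[2])/d[2])[:2],4) for p,d in na])
```

```text
pics/w0.png 323 175 194 225 245
pics/w1.png 463 189 212 290 314
pics/side0.png 20 210 214 344 349
pics/top0.png 42 211 218 304 310
(np.float64(184.77399380804954), np.float64(235.00928792569658)) (np.float64(200.42116630669545), np.float64(302.1511879049676)) (np.float64(211.85), np.float64(346.4)) (np.float64(214.33333333333334), np.float64(307.0))
[ 0.4600031  -0.02002112  0.33999619] [0.38810732 0.05986575 0.36936809]
key wrist [ 0.46584449 -0.03437156  0.05975719] ext [ 0.46573653 -0.03487747  0.05656217] all [ 0.46614155 -0.03477722  0.05707002]
0.052 [array([ 0.4677, -0.0367]), array([ 0.4683, -0.0348]), array([ 0.4672, -0.0422]), array([ 0.4646, -0.035 ])]
0.06 [array([ 0.4657, -0.0343]), array([ 0.4658, -0.0344]), array([ 0.4666, -0.0293]), array([ 0.4646, -0.0349])]
knob [0.51285372 0.14506634 0.06992233] [0.50858744 0.14468942 0.07273118]
[array([0.5125, 0.1451]), array([0.5132, 0.145 ]), array([0.5063, 0.1432]), array([0.5058, 0.1467])]
```

The key top agrees at (0.4657, -0.0345, 0.060). Now pressing it under force watch.

```bash
cat >> h.py <<'E'
def F(n=3):
    v=[]
    for _ in range(n): bot.hold(.02); o=get_obs(); v.append(np.r_[o["ft_force"],o["torque"]])
    return np.mean(v,0)
E
python3 - <<'E'
from h import *
x,y=.4657,-.0345; L=bot.tcp_to_tips; a=att(np.pi/2)
bot.move_ptp([x,y,.075+L],a); bot.servo_line([x,y,.064+L],feed=.05); f0=F(5)[2]; print(L,f0,get_obs()["time_s"])
z=.0625
while z>.050:
    bot.servo_line([x,y,z+L],feed=.02); f=F(3)[2]-f0; print(round(z,4),round(get_obs()["ee_pos"][2]-L,4),round(f,2))
    if f>5.6: break
    z-=.0007 if f<3.5 else .0004
E
python3 - <<'E'
from h import *
print(get_obs()["time_s"]); im=optics.snapshot("wrist"); cv2.imwrite("pics/w2.png",im)
E
```

```text
0.1734 0.006041644750741757 5.4917
0.0625 0.0625 0.12
0.0618 0.0618 0.05
0.0611 0.0611 -0.39
0.0604 0.0605 1.41
0.0597 0.0597 2.17
0.059 0.059 2.58
0.0583 0.0583 3.24
0.0576 0.0576 3.27
0.0569 0.0569 4.18
0.0565 0.0565 4.85
0.0561 0.0564 7.84
8.7917
```

The key was felt from 60.6 mm down to its hard stop at 56.4 mm, so it is fully down. Releasing it, then going over the knob for a near look.

Run:
```python
from h import *
x,y=.4657,-.0345; L=bot.tcp_to_tips
bot.servo_line([x,y,.066+L],feed=.03); print("F released",F(3)[2])
bot.servo_line([x,y,.12+L],feed=.15)
bot.move_ptp([.51,.145,.31],att(1.1)); bot.grip(.07)
im=optics.snapshot("wrist"); cv2.imwrite("pics/w3.png",im); c,f=cal("wrist"); o=get_obs()
print(o["time_s"],o["ee_pos"],o["joint_positions"][5],o["finger_gap"])
Ti=np.linalg.inv(c["cam_to_world"])
for l in("near_knob_grip","near_knob"): print(l,[(np.round(r["pixel"],1).tolist(),round(r["confidence"],2),np.round(at_z("wrist",r["pixel"],.070 if l[-1]=="p" else .055),4).tolist()) for r in nets.mark_of("wrist",l)[:2]])
r=nets.outline_of("wrist","near_knob")
if r: ys,xs=np.nonzero(r[0]["pixels"]); print(r[0]["confidence"],len(xs),ys.min(),ys.max(),xs.min(),xs.max())
np.save("c3.npy",np.r_[np.array(c["cam_to_world"]).ravel(),f])
```

```text
F released 0.3017392029756229
11.4167 [0.50999091 0.14499672 0.31001852] -0.9676513834889796 0.06987981217513499
near_knob_grip [([209.2, 317.2], 0.91, [0.5105, 0.1444, 0.07])]
near_knob [([203.4, 320.6], 0.6, [0.5118, 0.1469, 0.055])]
0.74 2032 185 238 294 342
```

View pics/w3.png

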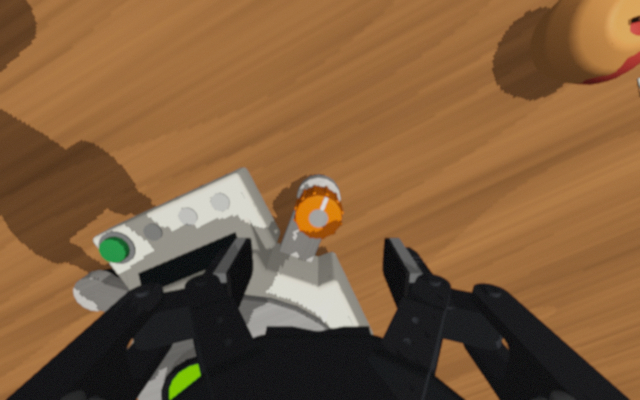

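The picture shows the key back up and bright at (249, 113), and the knob centred between the fingers with its top at (218, 318). I grasp it tangentially at yaw 0.8 with a moderate opening.

Run:
```python
from h import *
x,y=.5108,.1445; a=att(.8); G=.155
bot.grip(.056); bot.move_ptp([x,y,.31],a); bot.servo_line([x,y,.105+G],feed=.12); bot.servo_line([x,y,.071+G],feed=.05)
f0=F(5); print("before",f0.round(2)); bot.grip(.02); f1=F(4); o=get_obs(); print("gap",o["finger_gap"],(f1-f0).round(2),o["ee_pos"],o["time_s"])
np.save("f0.npy",f0)
z=.071
while z>.060 and o["finger_gap"]>.03:
    z-=.001; bot.servo_line([x,y,z+G],feed=.02); f=F(2)-f0; print(round(z,4),f.round(2))
    if f[2]>10: break
print(get_obs()["time_s"],get_obs()["finger_gap"],get_obs()["joint_positions"][5])
for n in("wrist","top"): im=optics.snapshot(n); cv2.imwrite(f"pics/{n}4.png",im)
for l in("level_centre","bubble_centre"):
    for n in("wrist","top","side"):
        if n=="side" and l[0]=="l": cv2.imwrite("pics/side4.png",optics.snapshot("side"))
        print(l,n,[(np.round(r["pixel"],1).tolist(),round(r["confidence"],2)) for r in nets.mark_of(n,l)[:2]])
```

```text
before [ 0.21  0.38 -0.23  0.01  0.03  0.01]
gap 0.03486527247979398 [ 0.48  1.83  3.27  0.33 -0.13 -0.03] [0.51108734 0.14471237 0.22650675] 14.1167
0.07 [-0.2   4.77  5.32  0.71 -0.18 -0.01]
0.069 [ 0.24  5.26  5.18  0.84 -0.12  0.02]
0.068 [-1.13  5.6   6.    0.93 -0.13  0.01]
0.067 [-1.93  6.34 10.76  0.85  0.2  -0.  ]
15.25 0.034282295652593275 -0.6687603345269014
level_centre wrist []
level_centre top [([164.9, 294.6], 0.84), ([169.5, 292.0], 0.31)]
level_centre side [([203.3, 303.1], 0.7), ([257.2, 327.1], 0.23)]
bubble_centre wrist []
bubble_centre top [([168.0, 292.8], 0.62)]
bubble_centre side [([203.3, 301.3], 0.4)]
```

Run:
```python
import cv2,numpy as np
a=cv2.imread("pics/side4.png")[180:270,260:380];b=cv2.imread("pics/top4.png")[125:215,240:360];w=cv2.imread("pics/wrist4.png")
u=np.hstack([cv2.resize(i,(400,300),interpolation=cv2.INTER_CUBIC) for i in(a,b)])
v=np.hstack([cv2.resize(w,(480,300)),np.zeros((300,320,3),np.uint8)])
cv2.imwrite("pics/m4.png",np.vstack([u,v]))
```

```text
(no output)
```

View pics/m4.png

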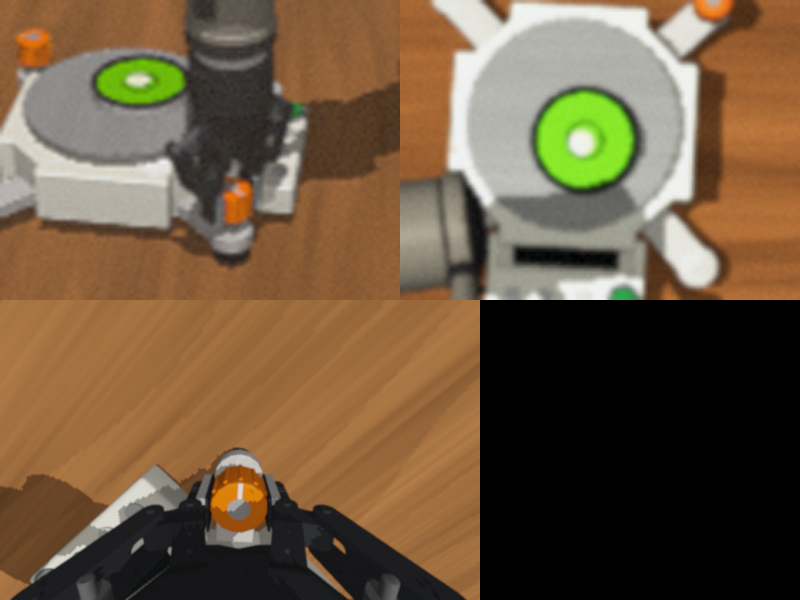

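The bubble at (142, 581) is still slightly on the near-knob side of the ring at (139, 585). The near corner is therefore still high and the foot isn't down yet. I press further, giving way sideways along the rocking arc.

```bash
cat >> h.py <<'E'
def bub():
    bot.hold(1.0); im=optics.snapshot("top"); h=cv2.cvtColor(im,cv2.COLOR_BGR2HSV)[140:190,270:320]
    g=cv2.inRange(h,(35,150,80),(75,255,255)); n,lab,st,ce=cv2.connectedComponentsWithStats(g)
    i=1+np.argmax(st[1:,4]); cn=max(cv2.findContours((lab==i).astype(np.uint8),cv2.RETR_EXTERNAL,cv2.CHAIN_APPROX_NONE)[0],key=len)
    hull=np.zeros_like(g); cv2.fillPoly(hull,[cv2.convexHull(cn)],255); M=cv2.moments(hull,True); L=np.array([M["m01"]/M["m00"],M["m10"]/M["m00"]])
    w=(np.clip(170-h[...,1].astype(float),0,None))*(cv2.erode(hull,np.ones((3,3)))>0)*(h[...,2]>120); yy,xx=np.mgrid[:50,:50]; B=np.array([(w*yy).sum(),(w*xx).sum()])/w.sum()
    cv2.imwrite("pics/last_top.png",im)
    d=at_z("top",B+[140,270],.103)-at_z("top",L+[140,270],.103)
    nt=[(r["pixel"],r["confidence"]) for l in("bubble_centre","level_centre") for r in nets.mark_of("top",l)[:1]]
    dn=at_z("top",nt[0][0],.103)-at_z("top",nt[1][0],.103) if len(nt)==2 else np.zeros(3)
    print("bubble-level mm: colour",(d[:2]*1e3).round(1),"net",(dn[:2]*1e3).round(1),"w",w.sum()//100,"L",(L+[140,270]).round(1))
    return d[:2]*1e3
E
python3 - <<'E'
from h import *
f0=np.load("f0.npy"); G=.155; x,y,z=.5108,.1445,.067; bub()
while z>.058:
    z-=.0006; x-=.0001; y+=.0002; bot.servo_line([x,y,z+G],feed=.02); f=F(2)-f0; print(round(z,4),f.round(2))
    if f[2]>14: break
bub(); o=get_obs(); print(x,y,z,o["time_s"],o["ee_pos"],o["finger_gap"],(F(3)-f0).round(2))
E
```

```text
bubble-level mm: colour [ 5.2 -5.7] net [-11.7  -1. ] w 77.0 L [166.5 295. ]
0.0664 [-2.87  4.63 15.38  0.66  0.37 -0.03]
bubble-level mm: colour [ 6.  -6.5] net [ -3.4 -12.9] w 75.0 L [166.4 295.1]
0.5107 0.1447 0.0664 18.2833 [0.51074241 0.14510841 0.2227416 ] 0.034503075940059455 [-3.19  4.73 15.16  0.68  0.41 -0.  ]
```

After settling, the bubble lies 8.8 mm off, away from the near knob, and the force is rising steeply, so the foot stands on the table. About 1.6 rad clockwise is needed. Turning in steps while regulating the press to about 11 N.

```bash
cat >> h.py <<'E'
def turn(yaw,total,x,y,z,f0,G=.155,step=.25):
    n=int(np.ceil(abs(total)/step))
    for i in range(n):
        yaw-=total/n; bot.servo_line([x,y,z+G],feed=.02,attitude=att(yaw)); f=F(2)-f0
        z+=np.clip((f[2]-11)*.00006,-.0004,.0004); x+=np.clip(f[0]*3e-5,-2e-4,2e-4); y+=np.clip(f[1]*3e-5,-2e-4,2e-4)
        print(round(yaw,2),f.round(2),round(z,5))
        if f[2]>20 or f[2]<5 or np.hypot(*f[:2])>15: print("stop");break
    bot.servo_line([x,y,z+G],feed=.01); return yaw,x,y,z
E
python3 - <<'E'
from h import *
f0=np.load("f0.npy"); s=turn(.8,1.0,.5107,.1447,.06665,f0); bub(); np.save("s.npy",s)
o=get_obs(); print(s,o["time_s"],o["finger_gap"],o["joint_positions"][5],(F(3)-f0).round(2))
E
```

```text
0.55 [-2.33  5.6  13.01  0.76  0.25 -0.06] 0.06677
0.3 [-2.18  5.83 11.31  0.68  0.23 -0.07] 0.06679
0.05 [-0.74  4.49 11.58  0.6   0.16 -0.08] 0.06682
-0.2 [ 0.19  3.95 10.58  0.56  0.09 -0.04] 0.0668
bubble-level mm: colour [ 2.7 -2.3] net [-9.3  2.4] w 78.0 L [166.4 295.1]
(-0.19999999999999996, np.float64(0.5105480179270505), np.float64(0.14529616190886585), np.float64(0.0667992565191733)) 21.4667 0.034674409012477626 0.33294479872171096 [ 0.22  3.52 10.82  0.47  0.1  -0.06]
```

Run:
```python
from h import *
f0=np.load("f0.npy"); s=turn(*[np.load("s.npy")[0],.65],*np.load("s.npy")[1:],f0); bub(); np.save("s.npy",s)
o=get_obs(); print(s,o["time_s"],o["finger_gap"],(F(3)-f0).round(2))
a=cv2.imread("pics/last_top.png")[130:205,245:345]; b=optics.snapshot("side")[170:245,250:350]; np.save("side5.npy",b)
cv2.imwrite("pics/m5.png",np.hstack([cv2.resize(i,(400,300),interpolation=cv2.INTER_CUBIC) for i in(a,b)]))
```

```text
-0.42 [-0.11  3.8  10.4   0.49  0.08 -0.08] 0.06676
-0.63 [ 0.7   3.19 11.37  0.44  0.06 -0.09] 0.06679
-0.85 [ 0.67  2.17 10.62  0.35  0.   -0.06] 0.06676
bubble-level mm: colour [ 0.6 -0.3] net [-13.   8.] w 77.0 L [166.4 295.2]
(np.float64(-0.85), np.float64(0.5105856613993263), np.float64(0.1455710273968821), np.float64(0.06676245567965504)) 24.1167 0.03466644122540635 [ 0.45  1.96 10.3   0.34  0.03 -0.06]
```

View pics/m5.png

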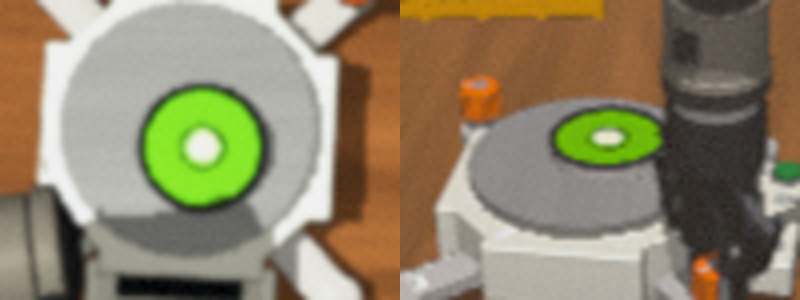

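The bubble sits centred in the ring in both views (top crop (148, 203), side crop (138, 607)), and the press is steady at about 10.5 N. Handing in.

Run:
```python
from h import *
print((F(4)-np.load("f0.npy")).round(2),get_obs()["time_s"]); bot.hand_in()
```

```text
[ 0.93  1.93 11.02  0.34  0.06 -0.09] 24.2833
the job is handed in; nothing more can be done
```

The scale is switched on and levelled. I handed in at 24.3 s with the gripper still holding the near knob pressed down and the bubble centred.

- **Power key:** I felt contact at about 60.5 mm and the hard stop at 56.4 mm, with 7.8 N on it at the end. A later picture shows the key back up.
- **Near knob:** I gripped it, pressed until the foot stood on the table, and turned it 1.65 rad clockwise. The press peaked at 15.4 N before the turn, just over the 15 N you gave. I eased it to about 11 N, and it read 11.0 N at hand-in.
- **Bubble:** by colour in the top picture it is 0.7 mm off the ring's centre, down from 8.8 mm before turning. The top and side pictures both show it inside the ring.

**Disagreements:**
- The network's bubble marks in the top picture were wrong (up to 15 mm off) and did not match the picture, so I went by colour instead.
- It also missed the key in one wrist picture and put the wrong spot first for it in the side picture.

I did not measure the scale, fruit, bottle or far knob again at the end. The level and pan kept their place in the top pictures throughout.

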